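# Load a sample rack behind the feeder's drop catch

## Robot

A 6-joint arm with a two-finger parallel gripper is mounted at the origin on the work surface. World frame = base frame: x ahead of the robot, y to its left, z up, the work surface at z = 0. Lengths are in m, angles in degrees, forces in N, time in s.
With the tool pointing down it reaches from about 0.325 to 0.775 m from the base axis. Payload 5.5 kg.
Tool frame: the origin (TCP) lies between the finger pads, 19 mm behind the fingertips; this is the grasp point; z points along the fingers, y is the line along which they close (so a half turn about z gives the same grasp; the last joint's range is limited). The gripper opens to 88 mm and grips with 3 to 60 N. Pads are 20 mm wide; open, the fingers measure 115 mm over their backs; the gripper's body (75 mm by 178 mm) begins 61 mm behind the grasp point.
Start: joints at [60.923, 5.22, 70.514, -0, 104.267, -3.249], TCP at [0.261, 0.54, 0.241] pointing down, gripper open.
Joint ranges: [-164.24, 164.24], [-49.07, 125.15], [9.68, 141.18], [-86.29, 266.29], [3.28, 154.24], [-151.56, 151.56]. Speed limits (degrees/s): [147.25, 147.25, 172.46, 180, 180, 180].

## Interface

Orientations are given as [roll, pitch, yaw] about the fixed x, y, z axes, in that order (R = Rz(yaw) Ry(pitch) Rx(roll)).
In Python, from rig import bot, vision gives the robot as it stands.
- The arm moves only by the tool step_arm, never from a script. Its argument "deltas" is text: rows parted by semicolons, each of 6 numbers parted by spaces: the shift along the tool's x, y, z in mm, then the turn, a rotation vector about the tool's x, y, z in rad. A call has 1 to 8 rows; each row shifts and turns the commanded pose from where the row before left it, along the tool's axes as they then stand; what a row does not reach is not made up. A row lasts 1/10 s, in which the tool goes at most 50 mm and 8.59 degrees, less where a joint would pass 70% of its speed; a pose out of reach is approached as far as the arm can. A call is refused whole if a number of a shift passes 50 or a number of a turn 0.15, either way. A call with a gripper value outside its range is refused whole. "jaw" is the gripper command: -1 is shut, 1 is fully open, values between are in proportion, set as the call begins (left out, the last holds). The fingers move at their own pace and stop on an object; "grip_force" is the grip in N (left out, the last holds). Time passes only in rows, so rows that do not move let the fingers close. It gives the time, the measured TCP pose, the force, the opening and the grip force at its end, in the units of the state.
- bot.get_state(): the state, without advancing time (a new reading comes with each control period).
- vision.camera(name): name is "side" or "top" or "wrist"; returns the picture (480x640x3 uint8, red, green, blue); there is no depth.
- vision.get_calibration(name): a dict with "K" (3x3 intrinsics, pixels), "R" (3x3) and "t" (3): a world point X has camera coordinates R X + t; the wrist camera has in their place "tool_from_camera" (4x4, takes a point from camera to tool coordinates, whose origin is the TCP and whose axes are the flange's). Camera axes: x right, y down, z forward; pixel columns grow to the right and rows downward; lengths in m; the calibration is good to about 2 mm. The wrist camera is an equidistant fisheye: a pixel r from the principal point sees the ray r / f radians off the axis. A picture is of the moment at which its call begins: read the wrist's pose just before it. get_calibration takes no time and is no camera call.
- bot.hand_in(): hands the job in; it is judged then, once.
The state is a dict: "clock": time; "joints": joint angles; "joint_velocities": joint speeds; "effort": joint torques, N m; "position": TCP position; "orientation": TCP orientation; "wrist_force": force on the tool from outside, world axes, zero at the start; "moment": the same for the moment, N m; "grip_width": finger opening in m; "grip_force": force on a finger pad.
Only numpy, scipy, OpenCV 4.12 (cv2) and the standard library are available. Lean on these libraries where they do the work, as an engineer would, in place of code of your own. Each camera call takes 0.05 s, during which the arm holds its last target. There are 200 camera calls.

## Task

Load the rack that carries the four capped tubes into the analyser's rack feeder: set it down upright in the open mouth of the lane, lengthways, then slide it along the lane so that its own foot lifts the hinged steel catch, until it is fully home and the catch has dropped behind it; then let go. Do not lift the catch with the gripper, and leave the empty rack where it stands.

Things in the scene. Friction and masses are not known exactly. Their poses are not given: they have to be found in the camera images.
- rack: Ivory rack with four mauve-capped tubes fixed in it, loose, 0.24 kg. Origin: centre of the foot's underside; x along the tube row, z up. Foot 100 (x) x 80 (y) x 12 mm; on it an upright body 92 x 24 mm, 12 to 76 mm high; caps reach 100 mm. Grip the body across its 24 mm (y), TCP 68 mm above the underside, so the fingertips clear the lane. Either end leads. Slide without pressing down.
- rack_empty: Bystander: the same rack without tubes, 76 mm high, dark holes in its top; same origin and axes. It may stand at either of the two rack places on the robot's left. Leave it alone.
- feeder: Fixed white feeder. Origin: on the bench, on the lane's centre line; x is the loading direction, away from the robot. Lane floor 6 mm up, x -200 to the stop at +105 mm (housing 70 mm high behind). Walls 20 mm high, 92 mm apart from x -50 on, flaring to 132 mm at x -170. Set the rack down with its origin at x -140, y 0; home is x +45 (against the catch) to +55 (at the stop), y 0.
- catch (a joint): Dark steel arm over the lane at feeder y +24 to +42 mm. Hinge at x -55, 36 mm above the bench (bracket top 45 mm, y +60); slopes down to a nose at x -5, 2 mm above the lane floor. rad: 0 = fallen (by its own 40 g), positive = lifted. The sliding foot meets it at rack origin x about -80, lifts it to about 0.2 and frees it past x +45.
Things that resemble listed ones, but are neither listed nor needed, are in the scene too. Leave any pink or yellow look-alike of the rack alone.

How it is judged:
By the outcome, as a careful person would: the job done as asked, in the order asked, and still so for the second after the job is handed in, with the robot touching nothing.
It also fails if it takes over 43 s, if anything falls off the work surface, if the arm or the gripper's body presses on something with over 40 N, if the wrist force passes 120 N, or if a joint passes its speed limit or range.

## Working session

There is one attempt and no reset: what is moved stays moved. The work goes in short steps, Python scripts to look and compute and a tool call to move; the robot and the scene stay as the last step left them, time stands still between calls to the robot, and variables do not carry over. Pictures are saved under pics/ and viewed, at most 10 in all, crops included, and the job is handed in when it is done.

Besides the shell and the picture viewer there is one more tool, called after "Request:" as name(argument=value, ...), one argument or row to a line, values as JSON. step_arm: Moves the arm, as the interface text tells. Its arguments: {"type":"object","properties":{"deltas":{"type":"string"},"jaw":{"type":"number"},"grip_force":{"type":"number"}},"required":["deltas"]}

```bash
mkdir -p pics; cat > h.py <<'E'
import numpy as np,cv2
from rig import bot,vision
from scipy.spatial.transform import Rotation as Ro
def snap(n,f):
    im=vision.camera(n); cv2.imwrite('pics/'+f,im[:,:,::-1]); return im
def ray(n,uv,z):
    c=vision.get_calibration(n);K,R,t=map(np.array,(c['K'],c['R'],c['t']))
    d=R.T@np.linalg.solve(K,[uv[0],uv[1],1]);o=-R.T@t
    return o+d*(z-o[2])/d[2]
def proj(n,X):
    c=vision.get_calibration(n);p=np.array(c['K'])@(np.array(c['R'])@np.array(X)+np.array(c['t']));return p[:2]/p[2]
E
python3 - <<'E'
from h import *
a=snap('top','t0.png');b=snap('side','s0.png')
s=bot.get_state();print(s['clock'],s['position'],s['orientation'])
for n in('top','side'):
    c=vision.get_calibration(n);print(n,-np.array(c['R']).T@c['t'],np.array(c['K'])[0])
E
```

```text
0.1 [0.26128934 0.53986249 0.24033382] [-1.79899955e+02 -4.63550371e-03  1.54173819e+02]
top [0.37417417 0.1480643  0.98111447] [441.78442594   0.         312.26158667]
side [ 0.06975692 -0.50394143  0.83475557] [493.30204895   0.         321.64474952]
```

View pics/t0.png

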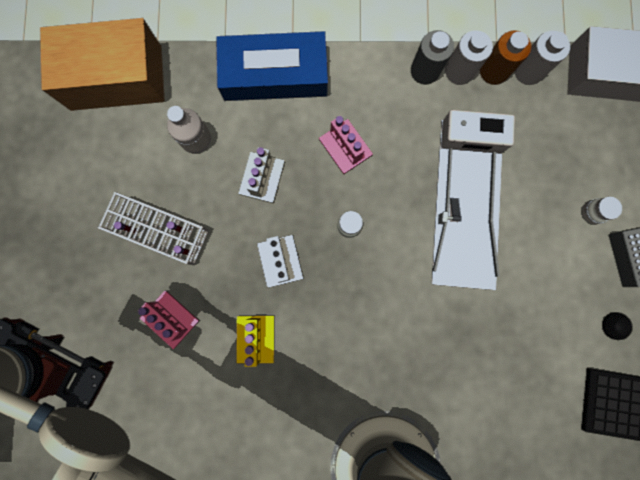

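View pics/s0.png

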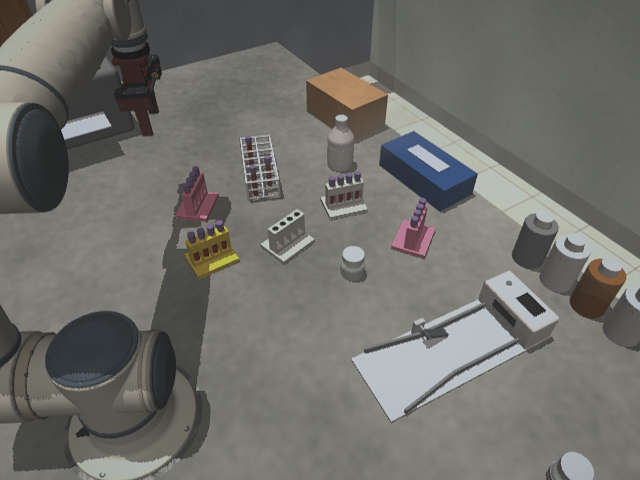

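Top view candidates: ivory rack with mauve caps at (262,174), empty ivory rack at (279,260), pink ones at (345,143) and (168,320), yellow at (255,340), and a wire grid rack at (155,228). The ivory rack with four caps at (262,174) fits the description, and the side view confirms it at (343,193). The feeder is at (468,205).

```bash
python3 - <<'E'
from h import *
a=cv2.imread('pics/t0.png')
l=cv2.resize(a[135:215,225:300],None,fx=5,fy=5,interpolation=cv2.INTER_CUBIC)
r=cv2.resize(a[105:295,425:520],None,fx=3.1,fy=3.1,interpolation=cv2.INTER_CUBIC)
o=np.zeros((600,700,3),np.uint8);o[:l.shape[0],:l.shape[1]]=l;o[:r.shape[0],390:390+r.shape[1]]=r
cv2.imwrite('pics/crop.png',o)
hsv=cv2.cvtColor(a,cv2.COLOR_BGR2HSV)
# caps
m=((hsv[...,0]>115)&(hsv[...,0]<160)&(hsv[...,1]>50)).astype(np.uint8);w=np.zeros_like(m);w[140:205,238:290]=1
n,_,st,ce=cv2.connectedComponentsWithStats(m*w)
for i in range(1,n):
    if st[i,4]>8: print('cap',ce[i],st[i,4],ray('top',ce[i],.096))
m=((hsv[...,2]>120)&(hsv[...,1]<45)).astype(np.uint8)
for nm,(x0,y0,x1,y1),z in(('rack',(236,140,292,208),.012),('empty',(250,228,308,292),.012),('feed',(425,105,525,295),.006)):
    w=np.zeros_like(m);w[y0:y1,x0:x1]=1
    c=max(cv2.findContours(m*w,0,2)[0],key=cv2.contourArea)
    p=cv2.approxPolyDP(cv2.convexHull(c),2,True)[:,0]
    print(nm);[print(q,ray('top',q,z)[:2].round(4)) for q in p]
E
```

```text
cap [260.14893617 151.34042553] 47 [0.65527521 0.26455459 0.096     ]
cap [257.63829787 161.44680851] 47 [0.63384013 0.26928372 0.096     ]
cap [254.70833333 171.4375    ] 48 [0.61275292 0.27485595 0.096     ]
cap [251.95555556 181.68888889] 45 [0.59122854 0.28002446 0.096     ]
rack
[291 140] [0.7087 0.2062]
[291 204] [0.5616 0.2043]
[284 207] [0.5547 0.2198]
[236 207] [0.554  0.3268]
[236 140] [0.7081 0.331 ]
empty
[250 228] [0.507  0.2945]
[278 228] [0.5074 0.2324]
[291 234] [0.4942 0.2034]
[302 278] [0.3975 0.1781]
[266 286] [0.3795 0.2565]
[250 249] [0.4603 0.2934]
feed
[524 105] [ 0.7962 -0.3262]
[524 294] [ 0.3664 -0.3068]
[425 294] [ 0.3647 -0.0911]
[425 105] [ 0.7952 -0.0999]
```

View pics/crop.png

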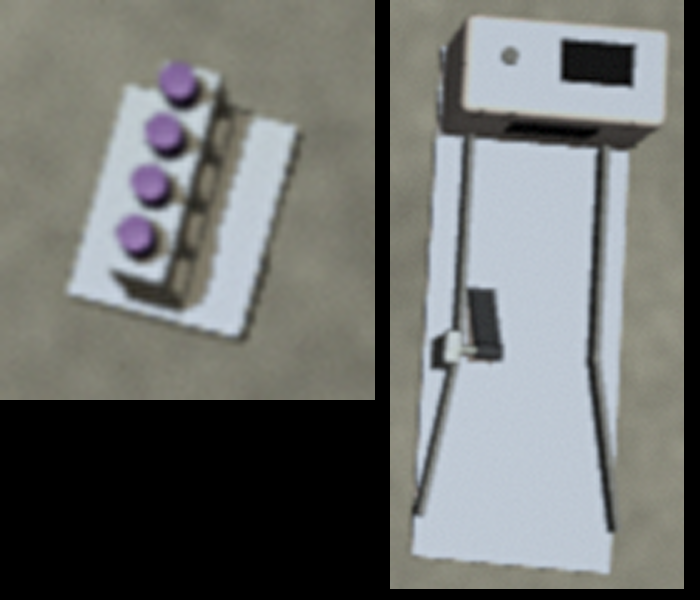

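The crop confirms the target: ivory rack with four mauve caps and foot corners at about (239,194), (274,203), (285,160), (250,152). On the feeder, the front floor corners are at (432,283) and (496,290), and the catch is on the left wall.

```bash
python3 - <<'E'
from h import *
def L(x,y):return (225+(x+.5)/5-.5,135+(y+.5)/5-.5)
def F(x,y):return (425+(x-390+.5)/3.1-.5,105+(y+.5)/3.1-.5)
C=np.array([ray('top',L(*p),.012)[:2] for p in((68,293),(243,340),(300,125),(125,87))])
print(C,C.mean(0)); 
for v in(C[3]-C[0],C[2]-C[1],C[0]-C[1],C[3]-C[2]):print(np.linalg.norm(v),np.degrees(np.arctan2(v[1],v[0])))
for n,p,z in(('FL',(412,553),.006),('FR',(609,572),.006),('RR',(630,150),.006),('RL',(436,137),.006),('wall Rstart',(612,530),.026),('wall Rkink',(590,360),.026),('wall Rend',(601,148),.026),('wall Lend',(469,137),.026),('Lkink',(456,362),.026),('Lstart',(418,513),.026),('hinge',(484,353),.036),('noseL',(468,290),.008),('houseFL',(463,110),.07),('houseFR',(662,122),.07),('hBL',(472,18),.07),('hBR',(667,33),.07)):
    print(n,ray('top',F(*p),z)[:2].round(4))
E
```

```text
[[0.58536653 0.32274434]
 [0.56449799 0.24404401]
 [0.66308353 0.22005021]
 [0.6802945  0.29943841]] [0.62331064 0.27156924]
0.09774705500325093 -13.793957618831627
0.1014633531040732 -13.678733403087856
0.08142013171724315 75.14896427286945
0.08123240566866943 77.76785253124314
FL [ 0.3887 -0.1063]
FR [ 0.3764 -0.2447]
RR [ 0.6827 -0.2717]
RL [ 0.6918 -0.1306]
wall Rstart [ 0.4053 -0.2398]
wall Rkink [ 0.5244 -0.229 ]
wall Rend [ 0.6778 -0.2424]
wall Lend [ 0.6854 -0.1485]
Lkink [ 0.5224 -0.135 ]
Lstart [ 0.4161 -0.1059]
hinge [ 0.5273 -0.1516]
noseL [ 0.5777 -0.1503]
houseFL [ 0.6901 -0.1312]
houseFR [ 0.6823 -0.2667]
hBL [ 0.7557 -0.1392]
hBR [ 0.7455 -0.2728]
```

Request:
step_arm(
  deltas="0 0 0 0 0 -0.106; 0 0 0 0 0 -0.106; -41.5 -17.5 2 0 0 0; -41.5 -17.5 2 0 0 0; -41.5 -17.5 2 0 0 0; -41.5 -17.5 2 0 0 0; -41.5 -17.5 2 0 0 0; -41.5 -17.5 2 0 0 0",
  jaw=1,
  grip_force=25,
)

```text
clock: 0.9
position: [0.4796, 0.3778, 0.2287]
orientation: [-180.0, -0.0, 166.3]
wrist_force: [-0.3, 0.8, -0.4]
grip_width: 0.088
grip_force: 0.0
```

Request:
step_arm(
  deltas="-41.5 -17.5 2 0 0 0; -41.5 -17.5 2 0 0 0; -41.5 -17.5 2 0 0 0; -41.5 -17.5 2 0 0 0; 0 0 0 0 0 0; 0 0 0 0 0 0",
)

```text
clock: 1.5
position: [0.6236, 0.271, 0.2199]
orientation: [-179.9, -0.1, 166.2]
wrist_force: [-0.0, 0.6, -0.4]
grip_width: 0.0877
grip_force: 0.0
```

```bash
cat >> h.py <<'E'
def wcam(s):
    c=vision.get_calibration('wrist');T=np.array(c['tool_from_camera']);K=np.array(c['K'])
    Rt=Ro.from_euler('xyz',s['orientation'],degrees=True).as_matrix()
    return K,Rt@T[:3,:3],Rt@T[:3,3]+s['position']
def wray(s,uv,z):
    K,R,o=wcam(s);x=(uv[0]-K[0,2])/K[0,0];y=(uv[1]-K[1,2])/K[1,1];r=np.hypot(x,y)
    d=R@[x*np.sin(r)/max(r,1e-9),y*np.sin(r)/max(r,1e-9),np.cos(r)];return o+d*(z-o[2])/d[2]
def wproj(s,X):
    K,R,o=wcam(s);p=R.T@(np.array(X)-o);h=np.hypot(p[0],p[1]);a=np.arctan2(h,p[2])
    return np.array([K[0,2]+K[0,0]*a*p[0]/h,K[1,2]+K[1,1]*a*p[1]/h])
E
python3 - <<'E'
from h import *
s=bot.get_state();a=snap('wrist','w1.png')
print(s['clock'],s['position'],s['orientation'],wproj(s,[.6233,.2718,.1]))
hsv=cv2.cvtColor(a,cv2.COLOR_RGB2HSV)
m=((hsv[...,0]>115)&(hsv[...,0]<160)&(hsv[...,1]>50)).astype(np.uint8)
n,_,st,ce=cv2.connectedComponentsWithStats(m)
for i in range(1,n):
    if st[i,4]>60: print('cap',ce[i].round(),st[i,4],wray(s,ce[i],.098).round(4))
E
```

```text
1.5 [0.62357331 0.2710086  0.21985168] [-1.79940421e+02 -1.28356035e-01  1.66207852e+02] [319.60624479 232.59463504]
cap [589.  31.] 339 [0.5032 0.543  0.098 ]
cap [495.  36.] 409 [0.5041 0.44   0.098 ]
cap [323. 187.] 374 [0.5919 0.2822 0.098 ]
cap [323. 217.] 394 [0.6127 0.2769 0.098 ]
cap [323. 245.] 399 [0.6333 0.2717 0.098 ]
cap [322. 272.] 413 [0.654  0.2664 0.098 ]
cap [116. 374.] 67 [0.7151 0.0438 0.098 ]
```

View pics/w1.png

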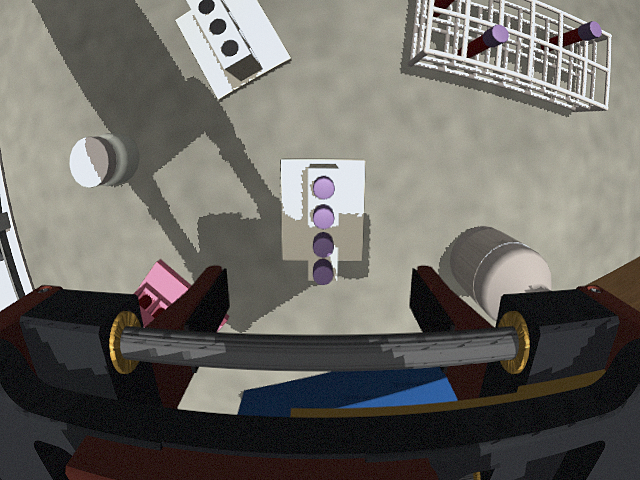

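The wrist picture shows the four caps in line at (323,187)–(322,272), with the rack centred between the fingers. The measured centre (0.623, 0.273) agrees with the top view, so I'm going down.

Request:
step_arm(
  deltas="1 2 35 0 0 0.006; 0 0 35 0 0 0; 0 0 35 0 0 0; 0 0 27 0 0 0; 0 0 15 0 0 0; 0 0 5 0 0 0; 0 0 0 0 0 0",
)

```text
clock: 2.25
position: [0.6224, 0.2748, 0.0699]
orientation: [180.0, 0.0, 166.0]
wrist_force: [-0.3, 0.2, 0.7]
grip_width: 0.0879
grip_force: 0.0
```

Request:
step_arm(
  deltas="0 0 0 0 0 0; 0 0 0 0 0 0; 0 0 0 0 0 0; 0 0 0 0 0 0; 0 0 0 0 0 0; 0 0 0 0 0 0; 0 0 0 0 0 0; 0 0 0 0 0 0",
  jaw=-1,
  grip_force=25,
)

```text
clock: 3.05
position: [0.6227, 0.274, 0.0693]
orientation: [-180.0, -0.0, 166.0]
wrist_force: [0.7, 0.0, -0.0]
grip_width: 0.027
grip_force: 0.0
```

Request:
step_arm(
  deltas="0 0 0 0 0 0; 0 0 0 0 0 0; 0 0 0 0 0 0; 0 0 -20 0 0 0; 0 0 -35 0 0 0; 0 0 -45 0 0 0; 0 0 -40 0 0 0; 0 0 0 0 0 0",
)

```text
clock: 3.85
position: [0.6246, 0.2748, 0.2176]
orientation: [179.6, 0.6, 166.0]
wrist_force: [1.1, 0.6, -1.1]
grip_width: 0.0241
grip_force: 25.0
```

```bash
python3 - <<'E'
from h import *
s=bot.get_state();print(s['position'],s['orientation'],s['grip_width'],s['grip_force'],s['wrist_force'])
a=snap('wrist','w2.png')
hsv=cv2.cvtColor(a,cv2.COLOR_RGB2HSV)
m=((hsv[...,0]>115)&(hsv[...,0]<160)&(hsv[...,1]>50)).astype(np.uint8);m[:150]=0
n,_,st,ce=cv2.connectedComponentsWithStats(m)
for i in range(1,n):
    if st[i,4]>60:
        p=wray(s,ce[i],s['position'][2]+.029); print('cap',ce[i].round(),st[i,4],p.round(4))
psi=np.radians(175.1);R=np.array([[np.cos(psi),np.sin(psi)],[np.sin(psi),-np.cos(psi)]])
y=np.radians(-4.9);tgt=np.array([.5818,-.1923])-.14*np.array([np.cos(y),np.sin(y)])
print('tgt',tgt,'tool shift',R@(tgt-s['position'][:2])*1000,'turn rad',np.radians(s['orientation'][2]-175.1))
E
```

```text
[0.6245585  0.27478587 0.21760273] [179.60679286   0.56309147 165.97526006] 0.02405959358734374 24.997754395008087 [ 1.11587438  0.58982415 -1.09045252]
cap [319. 277.] 4284 [0.6022 0.2807 0.2466]
cap [115. 322.] 86 [0.6028 0.199  0.2466]
cap [319. 389.] 1329 [0.6478 0.2693 0.2466]
tgt [ 0.44231166 -0.18034163] tool shift [ 142.70518821 -469.03111354] turn rad -0.15925675535776596
```

Request:
step_arm(
  deltas="0 0 -5 0 0 -0.08; 0 0 -5 0 0 -0.08; -2.5 -30 0 0 0 0; -2.5 -43 0 0 0 0; -2.5 -43 0 0 0 0; -2.5 -43 0 0 0 0; -2.5 -43 0 0 0 0; -2.5 -43 0 0 0 0",
)

```text
clock: 4.7
position: [0.6158, 0.027, 0.2158]
orientation: [-180.0, -0.3, 175.2]
wrist_force: [1.0, -0.5, -3.5]
grip_width: 0.0238
grip_force: 25.0
```

Request:
step_arm(
  deltas="-2.5 -43 0 0 0 0; -2.5 -43 0 0 0 0; -2.5 -43 0 0 0 0; -2.5 -43 0 0 0 0; -2.5 -30 0 0 0 0; -2 -22 0 0 0 0; 0 0 0 0 0 0; 0 0 0 0 0 0",
)

```text
clock: 5.5
position: [0.6118, -0.1957, 0.2165]
orientation: [179.9, -0.2, 175.1]
wrist_force: [0.2, -0.2, -2.7]
grip_width: 0.0239
grip_force: 25.0
```

```bash
python3 - <<'E'
from h import *
s=bot.get_state();print(s['clock'],s['position'],s['orientation'],s['grip_width'],s['wrist_force'])
import json;json.dump({k:list(map(float,s[k])) for k in('position','orientation')},open('s3.json','w'))
a=snap('wrist','w3.png')
E
```

```text
5.5 [ 0.61175635 -0.19565609  0.21645785] [179.90461007  -0.22838427 175.09087948] 0.023865022015313913 [ 0.17893505 -0.17700879 -2.73569526]
```

View pics/w3.png

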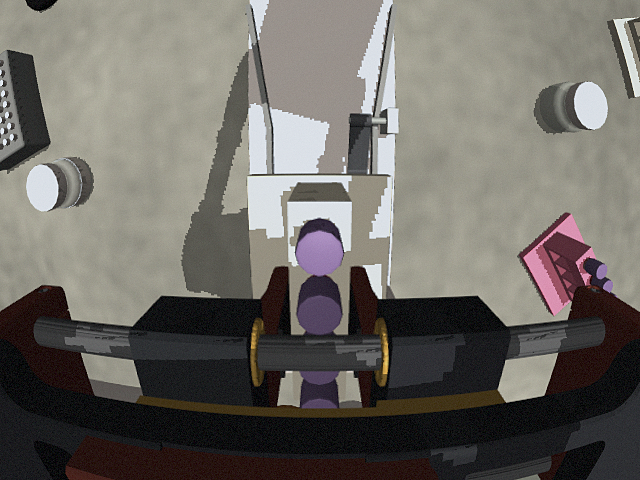

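```bash
python3 - <<'E'
from h import *
a=cv2.imread('pics/w3.png');cv2.imwrite('pics/w3c.png',cv2.resize(a[0:185,235:410],None,fx=3.2,fy=3.2,interpolation=cv2.INTER_CUBIC))
E
```

```text
(no output)
```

View pics/w3c.png

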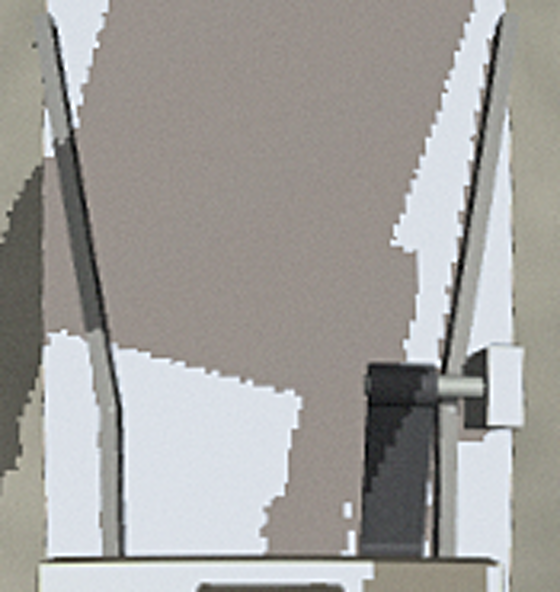

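```bash
python3 - <<'E'
from h import *;import json
s=json.load(open('s3.json'))
s['position']=np.array(s['position'])
def P(n,x,y,z):
    p=wray(s,(235+(x+.5)/3.2-.5,(y+.5)/3.2-.5),z);print(n,p[:2].round(4));return p[:2]
a=P('Lin',118,550,.026);b=P('Rin',441,550,.026);print((a+b)/2,np.linalg.norm(a-b))
c=P('Lst',50,16,.026);d=P('Rst',502,15,.026);print((c+d)/2,np.linalg.norm(c-d))
e=P('fl',46,500,.006);f=P('fr',511,500,.006);print((e+f)/2,np.linalg.norm(e-f))
P('kl',117,405,.026);P('kr',445,375,.026);P('hinge',400,368,.04)
g=P('footL',40,562,s['position'][2]-.057);h=P('footR',500,562,s['position'][2]-.057);print((g+h)/2,np.linalg.norm(g-h),np.degrees(np.arctan2(*(h-g))))
v=(a+b)/2-(c+d)/2;print('yaw',np.degrees(np.arctan2(v[1],v[0])))
y=np.radians(-4.9);u=np.array([np.cos(y),np.sin(y)]);n=np.array([-u[1],u[0]]);o=np.array([.5818,-.1923])
for q in((a+b)/2,(c+d)/2,(e+f)/2,(g+h)/2,s['position'][:2]):print('feeder coords',u@(q-o),n@(q-o))
E
```

```text
Lin [ 0.5683 -0.2345]
Rin [ 0.5761 -0.1436]
[ 0.57220785 -0.18908788] 0.09124284340766435
Lst [ 0.4088 -0.2409]
Rst [ 0.4192 -0.112 ]
[ 0.41400908 -0.17645518] 0.1294000151348021
fl [ 0.5524 -0.2574]
fr [ 0.5642 -0.1185]
[ 0.55827568 -0.18797718] 0.13938994034947344
kl [ 0.5275 -0.2308]
kr [ 0.5266 -0.1389]
hinge [ 0.5248 -0.153 ]
footL [ 0.56   -0.2303]
footR [ 0.5667 -0.1519]
[ 0.563357  -0.1911446] 0.07868833066684856 4.910334386444532
yaw -4.5655713979592045
feeder coords -0.009831463158475244 0.002381051807305611
feeder coords -0.1685311124970711 0.001454730443714846
feeder coords -0.023807589341089577 0.0022976448496806827
feeder coords -0.01847428383493388 -0.00042417129005272884
feeder coords 0.030133534861810415 -0.0007850431092160409
```

The wrist views show the lane centre line about 3 mm to the +y side of the TCP, with foot and lane parallel to within 0.3°. I'll back to the mouth and lower.

Request:
step_arm(
  deltas="25 3 0 0 0 0; 40 0 0 0 0 0; 45 0 0 0 0 0; 40 0 0 0 0 0; 20 0 15 0 0 0; 0 0 30 0 0 0; 0 0 35 0 0 0; 0 0 30 0 0 0",
)

```text
clock: 6.35
position: [0.4429, -0.1768, 0.1075]
orientation: [180.0, -0.0, 175.2]
wrist_force: [0.9, -0.2, -1.5]
grip_width: 0.024
grip_force: 25.0
```

Request:
step_arm(
  deltas="0 0 15 0 0 0; 0 0 5 0 0 0; 0 0 0 0 0 0; 0 0 0 0 0 0",
)

```text
clock: 6.75
position: [0.4442, -0.1785, 0.0911]
orientation: [-180.0, 0.1, 175.2]
wrist_force: [0.6, 0.4, -2.6]
grip_width: 0.0239
grip_force: 25.0
```

```bash
python3 - <<'E'
from h import *
s=bot.get_state();y=np.radians(-4.9);u=np.array([np.cos(y),np.sin(y)]);n=np.array([-u[1],u[0]]);o=np.array([.5818,-.1923])
q=s['position'][:2]-o;print(u@q,n@q,s['position'][2],s['orientation'],s['wrist_force'])
E
```

```text
-0.13829114242262366 0.0019770674716217363 0.09106660777284989 [-1.79950597e+02  1.37692096e-01  1.75166014e+02] [ 0.61582534  0.37472148 -2.59355428]
```

Good alignment, and 16 mm above the floor contact. Lowering gently.

Request:
step_arm(
  deltas="2 0 8 0 0 0; 0 0 4 0 0 0; 0 0 2 0 0 0; 0 0 0 0 0 0; 0 0 0 0 0 0",
)

```text
clock: 7.25
position: [0.4413, -0.1783, 0.0754]
orientation: [-180.0, 0.0, 175.1]
wrist_force: [0.3, 0.6, -2.2]
grip_width: 0.0238
grip_force: 25.0
```

Request:
step_arm(
  deltas="0 0 1 0 0 0; 0 0 0 0 0 0; 0 0 0 0 0 0",
)

```text
clock: 7.55
position: [0.4416, -0.1783, 0.0752]
orientation: [-180.0, 0.1, 175.1]
wrist_force: [-1.2, 1.1, 5.6]
grip_width: 0.0239
grip_force: 25.0
```

Request:
step_arm(
  deltas="0 0 1 0 0 0; 0 0 0 0 0 0; 0 0 0 0 0 0",
)

```text
clock: 7.85
position: [0.4416, -0.1783, 0.0752]
orientation: [-180.0, 0.1, 175.1]
wrist_force: [-4.1, 2.0, 11.2]
grip_width: 0.024
grip_force: 25.0
```

Request:
step_arm(
  deltas="0 0 -1.5 0 0 0; 0 0 0 0 0 0; -5 0 0 0 0 0; -10 0 0 0 0 0; -10 0 0 0 0 0; -10 0 0 0 0 0; -10 0 0 0 0 0; -5 0 0 0 0 0",
)

```text
clock: 8.65
position: [0.4915, -0.1827, 0.0752]
orientation: [-180.0, -0.0, 175.1]
wrist_force: [-3.7, 0.6, 5.4]
grip_width: 0.0242
grip_force: 25.0
```

Request:
step_arm(
  deltas="-6 0 0 0 0 0; -7 0 0 0 0 0; -7 0 0 0 0 0; -7 0 0 0 0 0; -7 0 0 0 0 0; -7 0 0 0 0 0; -7 0 0 0 0 0; 0 0 0 0 0 0",
)

```text
clock: 9.45
position: [0.5399, -0.1868, 0.0752]
orientation: [-180.0, 0.1, 175.1]
wrist_force: [0.1, -0.1, 4.1]
grip_width: 0.0239
grip_force: 25.0
```

Request:
step_arm(
  deltas="-7 0 0 0 0 0; -8 0 0 0 0 0; -8 0 0 0 0 0; -8 0 0 0 0 0; -8 0 0 0 0 0; -8 0 0 0 0 0; -3 0 0 0 0 0; 0 0 0 0 0 0",
)

```text
clock: 10.25
position: [0.5893, -0.191, 0.0752]
orientation: [-180.0, 0.0, 175.1]
wrist_force: [-1.4, -0.4, 5.2]
grip_width: 0.0236
grip_force: 25.0
```

```bash
python3 - <<'E'
from h import *
s=bot.get_state();y=np.radians(-4.9);u=np.array([np.cos(y),np.sin(y)]);n=np.array([-u[1],u[0]]);o=np.array([.5818,-.1923])
q=s['position'][:2]-o;print(u@q,n@q,s['position'][2],s['orientation'],s['wrist_force'],s['moment'])
E
```

```text
0.007331160235167 0.001933969013939831 0.07524739229686064 [-1.79973793e+02  1.94909369e-02  1.75141041e+02] [-1.4191192  -0.35105338  5.24896845] [ 0.10445945  0.44411772 -0.04785217]
```

Request:
step_arm(
  deltas="-7 0 0 0 0 0; -8 0 0 0 0 0; -8 0 0 0 0 0; -8 0 0 0 0 0; -6 0 0 0 0 0; -4 0 0 0 0 0; 0 0 0 0 0 0; 0 0 0 0 0 0",
)

```text
clock: 11.05
position: [0.6302, -0.1945, 0.0752]
orientation: [-180.0, 0.1, 175.1]
wrist_force: [-0.5, 0.0, 4.6]
grip_width: 0.0242
grip_force: 25.0
```

Request:
step_arm(
  deltas="-2 0 0 0 0 0; -2 0 0 0 0 0; 0 0 0 0 0 0; 0 0 0 0 0 0",
)

```text
clock: 11.45
position: [0.6337, -0.1947, 0.0753]
orientation: [-180.0, -0.0, 175.1]
wrist_force: [-3.3, 0.2, 5.9]
grip_width: 0.0236
grip_force: 25.0
```

```bash
python3 - <<'E'
from h import *
s=bot.get_state();y=np.radians(-4.9);u=np.array([np.cos(y),np.sin(y)]);n=np.array([-u[1],u[0]]);o=np.array([.5818,-.1923])
q=s['position'][:2]-o;print(u@q,n@q,s['position'][2],s['wrist_force'])
snap('wrist','w4.png')
a=cv2.imread('pics/w4.png');cv2.imwrite('pics/w4c.png',cv2.resize(a[0:300,200:440],None,fx=2,fy=2,interpolation=cv2.INTER_CUBIC))
E
```

```text
0.05191542079389947 0.001996945642519696 0.07526882185953587 [-3.28059047  0.1756766   5.92403646]
```

View pics/w4c.png

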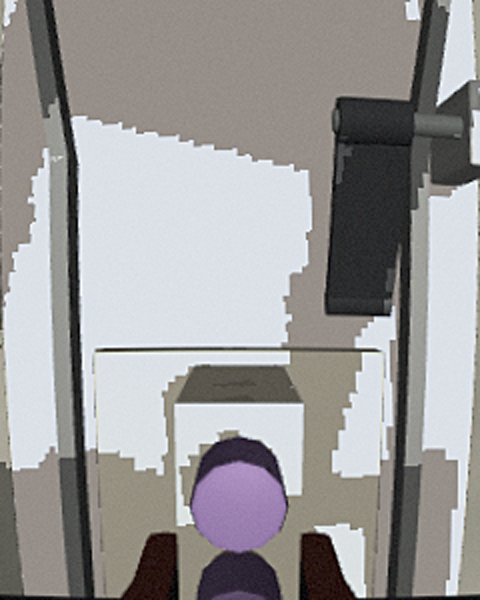

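The catch nose ends at about row 156 of the full picture, clear of the foot's rear edge at row 175. So the catch appears to have fallen behind the rack. Checking that numerically.

```bash
python3 - <<'E'
from h import *
s=bot.get_state();y=np.radians(-4.9);u=np.array([np.cos(y),np.sin(y)]);n=np.array([-u[1],u[0]]);o=np.array([.5818,-.1923])
for nm,uv,z in(('footrearL',(248,175),.018),('footrearR',(391,175),.018),('nose fallen',(379,156),.009),('nose lifted',(379,156),.02)):
    q=wray(s,uv,z)[:2]-o;print(nm,u@q,n@q)
E
```

```text
footrearL 0.003403291420646399 -0.036713551769175796
footrearR 0.0033357743774249556 0.04155565535010959
nose fallen -0.006582176352542665 0.036085676882306225
nose lifted -0.007019069159662392 0.03432281813113119
```

Rack origin is at about +53 mm and the catch nose at about −5 mm, so the rack is home. Releasing.

Request:
step_arm(
  deltas="0 0 -0.5 0 0 0; 0 0 0 0 0 0; 0 0 0 0 0 0",
)

```text
clock: 11.8
position: [0.6337, -0.1947, 0.0752]
orientation: [-180.0, -0.0, 175.1]
wrist_force: [-1.9, -0.7, 4.1]
grip_width: 0.0239
grip_force: 25.0
```

Request:
step_arm(
  deltas="0 0 0 0 0 0; 0 0 0 0 0 0; 0 0 0 0 0 0; 0 0 0 0 0 0; 0 0 0 0 0 0; 0 0 0 0 0 0; 0 0 0 0 0 0; 0 0 0 0 0 0",
  jaw=0.6,
)

```text
clock: 12.6
position: [0.6336, -0.1946, 0.0754]
orientation: [-180.0, 0.0, 175.1]
wrist_force: [-0.7, 0.4, -0.3]
grip_width: 0.0703
grip_force: 0.0
```

Request:
step_arm(
  deltas="0 0 -10 0 0 0; 0 0 -20 0 0 0; 0 0 -30 0 0 0; 0 0 -35 0 0 0; 0 0 -30 0 0 0; 0 0 -15 0 0 0; 0 0 0 0 0 0",
)

```text
clock: 13.3
position: [0.6345, -0.1949, 0.219]
orientation: [-179.9, 0.3, 175.1]
wrist_force: [0.1, 0.5, -0.0]
grip_width: 0.0702
grip_force: 0.0
```

```bash
python3 - <<'E'
from h import *
s=bot.get_state();print(s['clock'],s['wrist_force'])
snap('wrist','w5.png');snap('side','s5.png')
a=cv2.imread('pics/w5.png')[0:330,200:440];b=cv2.imread('pics/s5.png')[190:430,330:600]
o=np.zeros((520,800,3),np.uint8);a=cv2.resize(a,None,fx=1.5,fy=1.5);b=cv2.resize(b,None,fx=1.6,fy=1.6)
o[:a.shape[0],:a.shape[1]]=a;o[:b.shape[0],365:365+b.shape[1]]=b;cv2.imwrite('pics/f.png',o)
E
```

```text
13.3 [ 0.0891468   0.5053623  -0.01121953]
```

View pics/f.png

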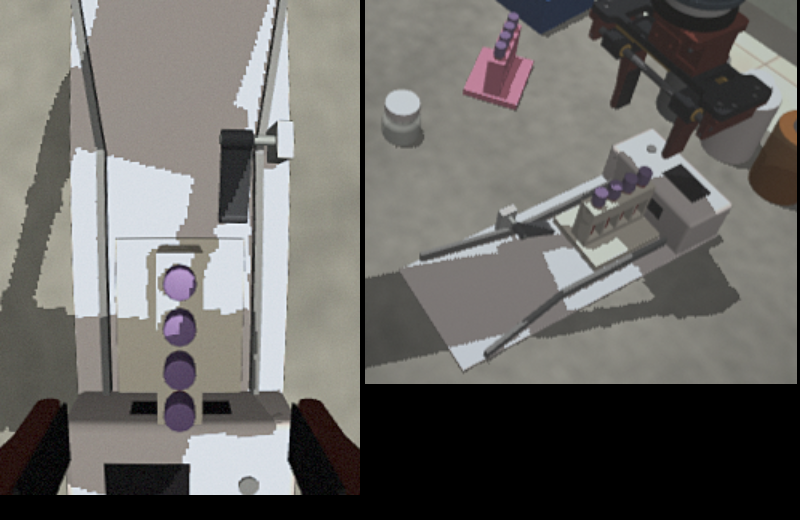

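The wrist crop shows the rack upright at the stop (foot rear edge at crop row 238). The catch has dropped behind it (nose at row 222), and the gripper is clear.

```bash
python3 -c "
from rig import bot
print(bot.hand_in())"
```

```text
the job is handed in; nothing more can be done
None
```

The four-tube rack is fully home in the feeder with the catch dropped behind it, the gripper has let go and is clear, the empty rack was not touched, and the job is handed in at about 13.4 s on the robot's clock.

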